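# Set the push nut on the belt idler

## Robot

A 6-joint arm with a two-finger parallel gripper is mounted at the origin on a cart in front of the work surface, level with it; the furniture and walls round the work are solid. World frame = base frame: x ahead of the robot, y to its left, z up, the work surface at z = 0. Lengths are in m, angles in rad, forces in N, time in s.
With the tool pointing down it reaches from about 0.35 to 0.975 m from the base axis. Payload 17.4 kg.
Tool frame: the origin (TCP) lies between the finger pads; the fingertips stand 22 mm ahead of it and the grasp point (between the pads) lies 3 mm ahead of it (ctrl.finger_overhang is the distance from the TCP to the fingertips, in m); z points along the fingers, y is the line along which they close (so a half turn about z gives the same grasp; the last joint's range is limited). The gripper opens to 85 mm and grips with 20 to 120 N. Pads are 22 mm wide; open, the fingers measure 114 mm over their backs; the gripper's body (76 mm by 85 mm) begins 54 mm behind the grasp point. The pads swing forward as they close: fully open they stand 13 mm farther back than shut.
Start: joints at [-1.204, 0.116, 1.442, -0, 1.584, -0.038], TCP at [0.266, -0.62, 0.253] pointing down, gripper open.
Joint ranges: [-2.83, 2.83], [-0.83, 2.19], [0.07, 2.5], [-1.14, 4.28], [0.01, 3], [-2.97, 2.97]. Speed limits (rad/s): [1.89, 1.89, 2.22, 3.14, 3.14, 3.14].

## Interface

Orientations are given as a 3x3 rotation matrix whose columns are the frame's x, y, z axes.
In Python, from bench import status, viewer, workorder, ctrl gives the robot as it stands.
- The arm moves only by the tool carry_out, never from a script. Its argument "plan" is a list of rows, each a list of 3 entries, a list of its own where there are three numbers: the shift along the world's x, y, z in mm, then the turn about the world's z in rad, then the finger opening in mm, from 0 to 85.4. A call has 1 to 10 rows; each row shifts and turns the commanded pose from where the row before left it; what a row does not reach is not made up. A row lasts 1/10 s, in which the tool goes at most 50 mm and 8.59 degrees, less where a joint would pass 70% of its speed; a pose out of reach is approached as far as the arm can. A call with a gripper value outside its range is refused whole. The fingers move at their own pace and stop on an object; "force" is the grip in N (left out, the last holds). Time passes only in rows, so rows that do not move let the fingers close. It gives the time, the measured TCP pose, the force, the opening and the grip force at its end, in the units of the state.
- status.read_state(): the state, without advancing time (a new reading comes with each control period).
- viewer.get_image(name): name is "scene" or "top"; returns the picture (400x640x3 uint8, blue, green, red); there is no depth.
- viewer.camera_info(name): a dict with "fov_y" (degrees; the focal length in pixels is half the picture's height over the tangent of half this angle, whatever the lens; pixels are square), "cx", "cy" (the principal point, pixels), "world_to_cam" (4x4, takes a point from world to camera coordinates). Camera axes: x right, y down, z forward; pixel columns grow to the right and rows downward; lengths in m; the calibration is good to about 2 mm. A picture is of the moment at which its call begins. camera_info takes no time and is no camera call.
- workorder.hand_in(): hands the job in; it is judged then, once.
The state is a dict: "clock": time; "q": joint angles; "joint_vel": joint speeds; "joint_torque": joint torques, N m; "position": TCP position; "orientation": TCP orientation; "contact_force": force on the tool from outside, world axes, zero at the start; "wrist_torque": the same for the moment, N m; "opening": finger opening in m; "gripper_force": force on a finger pad.
Only numpy, scipy, OpenCV 4.12 (cv2) and the standard library are available. Lean on these libraries where they do the work, as an engineer would, in place of code of your own. Each camera call takes 0.05 s, during which the arm holds its last target. There are 200 camera calls.

## Task

Of the two idler pulleys on the bench, one still has its toothed push nut standing high on the shaft, well clear of the pulley. Take the steel tubular setting tool, put it over that shaft so that its flanged foot rests on the nut, and press straight down until the nut is fully home against the brass washer on the pulley. Let go and leave the tool standing upright over the shaft on the nut.

Things in the scene. Friction and masses are not known exactly. Their poses are not given: they have to be found in the camera images.
- setting_tool: Loose plain steel tube with a flanged foot, standing upright on the worktop, 0.12 kg: 80 mm tall, outside diameter 28 mm (the part to grip), foot flange 34 mm diameter and 6 mm high, two dark bands 24 and 70 mm above the foot. The bore is open from end to end, 20 mm wide, so the tool slips over a 10 mm shaft with 5 mm to spare all round. Origin at the centre of the foot's underside, z up along the tube.
- push_nut (a joint): Position of the push nut that has to be set, in m: 0 is its highest place, 0.018 is fully home against the brass washer; it grows as the nut goes down. It starts between 0 and 0.003. The teeth grip: it slides only under a push of about 10 to 13 N, stays where it is left and is stopped rigidly at the end. The nut is a steel disc of 30 mm diameter, 5 mm thick, with a raised rim and eight teeth round the shaft. The tool's weight alone does not move it.
- nut_top (a point): Centre of the upper rim of that nut (on the shaft's axis), where the foot of the setting tool bears: 56 mm above the worktop with the nut at 0, 38 mm above the worktop with the nut home.
- shaft_tip (a point): Upper end of the upright plain steel shaft, 10 mm in diameter with a bevelled end, that carries that nut: 74 mm above the worktop. The shaft stands in the middle of an 80 x 80 mm aluminium plate fixed to the worktop, through a grey grooved pulley (52 mm diameter, top 31 mm above the worktop) and a brass washer (20 mm diameter, top at 33 mm). A second, identical stand 0.24 to 0.41 m away to the left or right already has its nut home and needs nothing.
Things that resemble listed ones, but are neither listed nor needed, are in the scene too. Leave any blue look-alike of the part that bears push_nut alone.

How it is judged:
By the outcome, as a careful person would: the job done as asked, in the order asked, and still so for the second after the job is handed in, with the robot touching nothing.
It also fails if it takes over 35 s, if anything falls off the work surface, if the arm or the gripper's body presses on something with over 40 N, if the wrist force passes 120 N, or if a joint passes its speed limit or range.

## Working session

There is one attempt and no reset: what is moved stays moved. The work goes in short steps, Python scripts to look and compute and a tool call to move; the robot and the scene stay as the last step left them, time stands still between calls to the robot, and variables do not carry over. Pictures are saved under pics/ and viewed, at most 10 in all, crops included, and the job is handed in when it is done.

Besides the shell and the picture viewer there is one more tool, called after "Emit:" by a JSON object that holds its "name" and its "arguments". carry_out: Moves the arm, as the interface text tells. Its arguments: {"type":"object","properties":{"plan":{"type":"array"},"force":{"type":"number"}},"required":["plan"]}

```bash
mkdir -p pics
cat > h.py <<'E'
import numpy as np, cv2
from bench import status, viewer, workorder, ctrl
def snap(n,f):
    im=viewer.get_image(n); cv2.imwrite(f'pics/{f}.png',im); return im
def cam(n):
    c=viewer.camera_info(n); f=200/np.tan(np.radians(c['fov_y'])/2); return c,f,np.array(c['world_to_cam'])
def proj(n,p):
    c,f,T=cam(n); q=T[:3,:3]@np.array(p)+T[:3,3]; return [c['cx']+f*q[0]/q[2],c['cy']+f*q[1]/q[2]]
def back(n,u,v,z):
    c,f,T=cam(n); R=T[:3,:3]; o=-R.T@T[:3,3]; d=R.T@np.array([(u-c['cx'])/f,(v-c['cy'])/f,1]); return o+d*(z-o[2])/d[2]
E
python3 - <<'E'
from h import *
for n in('scene','top'):
    snap(n,n+'0'); c,f,T=cam(n); print(n,c['cx'],c['cy'],f,-T[:3,:3].T@T[:3,3],T[2,:3]); print({k:v for k,v in c.items() if k!='world_to_cam'})
s=status.read_state(); print(s['clock'],s['position'],s['orientation'],s['opening'],s['contact_force'])
E
```

```text
scene 321.07010978323603 197.47970951766854 408.57597045782603 [0.28650528 0.48705238 0.66703054] [ 0.35507618 -0.62749099 -0.69294731]
{'fov_y': 52.16396298047704, 'cx': 321.07010978323603, 'cy': 197.47970951766854}
top 316.3070133995653 202.47587650724012 371.53153071513805 [ 0.50208756 -0.0516347   0.93352598] [ 0.09264644  0.01087819 -0.99563965]
{'fov_y': 56.58825486263651, 'cx': 316.3070133995653, 'cy': 202.47587650724012}
0.1 [ 0.26578588 -0.62030441  0.2526257 ] [[ 9.19177861e-01  3.93842498e-01 -3.82810468e-04]
 [ 3.93842683e-01 -9.19177359e-01  9.61305543e-04]
 [ 2.67322622e-05 -1.03437787e-03 -9.99999465e-01]] 0.08515346043797037 [-0.05963811 -1.06860847 -0.38737198]
```

View pics/scene0.png

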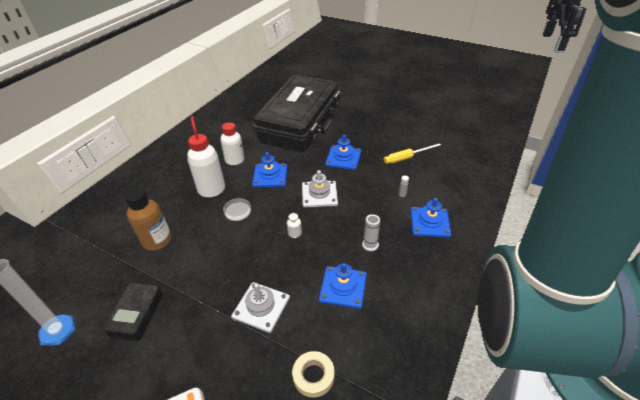

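View pics/top0.png

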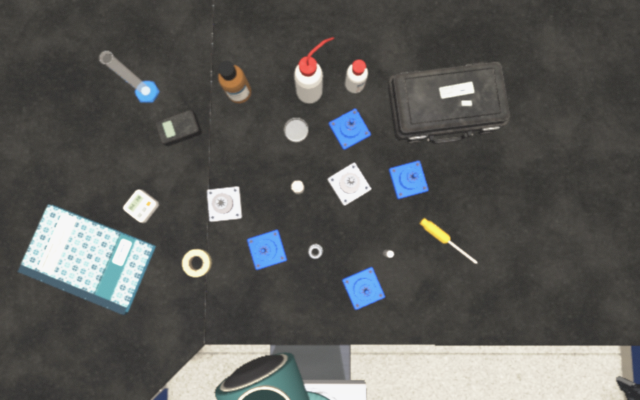

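Scene view, candidates:
- **Setting tool:** steel tube with flanged foot at scene (371,232) / top (316,251). The small capped vial at (404,186) and white bottle at (294,226) are look-alikes.
- **Stands:** aluminium ones at scene (320,190) and (260,303). The four blue ones, at (269,170), (343,152), (431,216) and (343,285), are to be left alone.

Next is a close crop of the tube and both aluminium stands.

Run:
```python
from h import *
a=cv2.imread('pics/scene0.png'); b=cv2.imread('pics/top0.png')
def cr(im,u,v,w=25,h=35,k=5): return cv2.resize(im[v-h:v+h,u-w:u+w],None,fx=k,fy=k,interpolation=cv2.INTER_CUBIC)
r1=np.hstack([cr(a,320,185),cr(a,260,300),cr(a,371,232)])
r2=np.hstack([cr(b,349,183,25,25),cr(b,224,204,25,25),cr(b,316,251,25,25)])
cv2.imwrite('pics/crop1.png',np.vstack([r1,r2])[:600])
```

```text
(no output)
```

View pics/crop1.png

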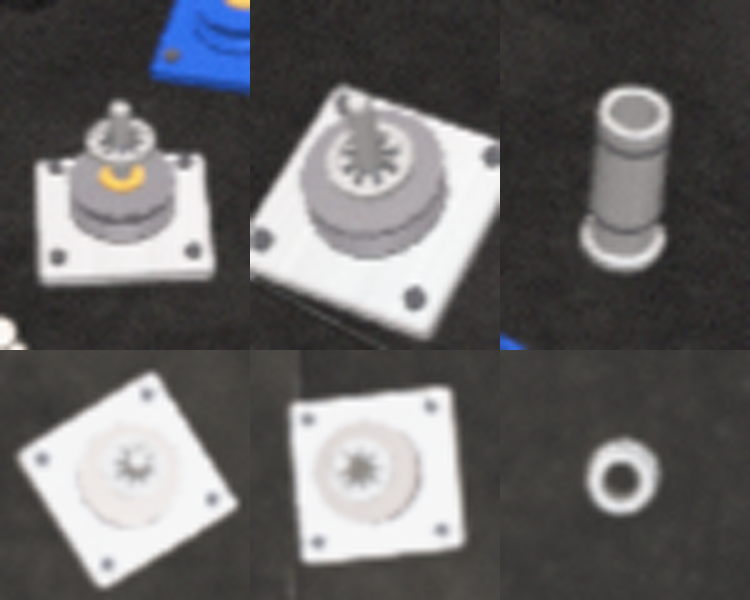

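Run:
```python
from h import *
P=lambda *a: print(a,back(*a).round(4))
P('scene',319,171.2,.074);P('scene',319.2,177.8,.055);P('top',351.4,181,.074);P('top',350.6,180.8,.055);P('top',349.5,183.9,.006)
P('scene',373,219.4,.08);P('top',315.4,251.4,.08);P('scene',370.6,244,.006)
```

```text
('scene', 319, 171.2, 0.074) [ 0.6351 -0.1226  0.074 ]
('scene', 319.2, 177.8, 0.055) [ 0.6347 -0.122   0.055 ]
('top', 351.4, 181, 0.074) [ 0.6322 -0.1242  0.074 ]
('top', 350.6, 180.8, 0.055) [ 0.6356 -0.1239  0.055 ]
('top', 349.5, 183.9, 0.006) [ 0.6352 -0.1251  0.006 ]
('scene', 373, 219.4, 0.08) [ 0.4675 -0.037   0.08  ]
('top', 315.4, 251.4, 0.08) [ 0.4695 -0.0401  0.08  ]
('scene', 370.6, 244, 0.006) [ 0.467  -0.0363  0.006 ]
```

The crops show the raised nut on the scene (320,190) stand, with the brass washer visible below it, and the tube is plain with its flanged foot down. Both cameras agree: shaft at about (0.635, -0.1235), tool at about (0.4685, -0.038).

Emit:
{"name": "carry_out", "arguments": {"plan": [[[14, 40, 0], 0, 85], [[14, 40, 0], 0, 85], [[14, 40, 0], 0, 85], [[14, 40, 0], 0, 85], [[14, 40, 0], 0, 85], [[14, 40, 0], 0, 85], [[14, 40, 0], 0, 85], [[14, 40, 0], 0, 85], [[14, 40, 0], 0, 85], [[14, 40, 0], 0, 85]], "force": 80}}

```text
clock: 1.1
position: [0.4059, -0.2188, 0.2531]
orientation: [[0.919, 0.394, 0.0], [0.394, -0.919, 0.0], [0.0, -0.0, -1.0]]
contact_force: [0.3, -0.3, -0.4]
opening: 0.0851
gripper_force: 0.0
```

Emit:
{"name": "carry_out", "arguments": {"plan": [[[13, 37, 0], 0, 85], [[13, 37, 0], 0, 85], [[13, 37, 0], 0, 85], [[13, 37, 0], 0, 85], [[10, 34, 0], 0, 85], [[0, 0, -40], 0, 85], [[0, 0, -40], 0, 85], [[0, 0, -22], 0, 85], [[0, 0, 0], 0, 85], [[0, 0, 0], 0, 85]]}}

```text
clock: 2.1
position: [0.468, -0.0385, 0.1521]
orientation: [[0.919, 0.394, 0.0], [0.394, -0.919, 0.0], [0.0, -0.0, -1.0]]
contact_force: [-0.2, -0.0, 0.3]
opening: 0.0849
gripper_force: 0.0
```

Run:
```python
from h import *
a=snap('scene','s1'); print(status.read_state()['position'])
cv2.imwrite('pics/c2.png',cv2.resize(a[130:290,280:460],None,fx=3.5,fy=3.5,interpolation=cv2.INTER_CUBIC))
```

```text
[ 0.46833243 -0.03857687  0.15285576]
```

View pics/c2.png

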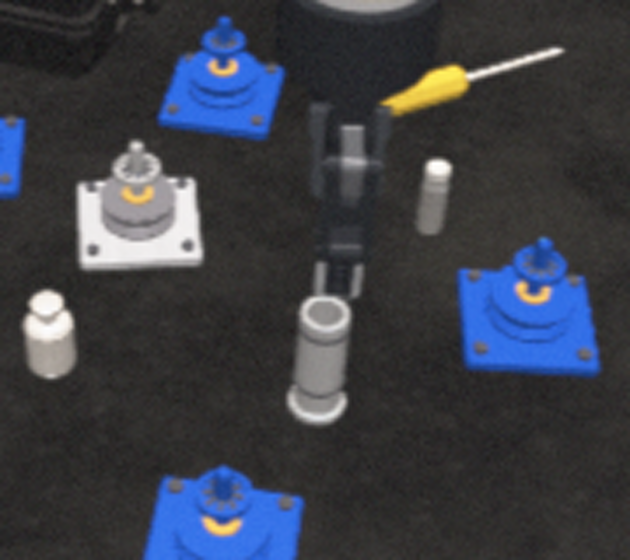

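The picture shows both fingers, one behind the other, above the undisturbed tool (crop 325,315). I'll descend and grip.

Emit:
{"name": "carry_out", "arguments": {"plan": [[[0, 0, -25], 0, 85], [[0, 0, -25], 0, 85], [[0, 0, -25], 0, 85], [[0, 0, -24], 0, 85], [[0, 0, 0], 0, 85], [[0, 0, 0], 0, 45], [[0, 0, 0], 0, 35], [[0, 0, 0], 0, 30], [[0, 0, 0], 0, 26], [[0, 0, 0], 0, 20]], "force": 80}}

```text
clock: 3.15
position: [0.4684, -0.0385, 0.0536]
orientation: [[0.919, 0.394, 0.002], [0.394, -0.919, -0.0], [0.001, 0.001, -1.0]]
contact_force: [-1.8, 1.7, 9.9]
opening: 0.0267
gripper_force: 78.2
```

Emit:
{"name": "carry_out", "arguments": {"plan": [[[0, 0, 0], 0, 10], [[0, 0, 0], 0, 10], [[0, 0, 0], 0, 10], [[0, 0, 0], 0, 10]]}}

```text
clock: 3.55
position: [0.4684, -0.0385, 0.0535]
orientation: [[0.919, 0.394, 0.001], [0.394, -0.919, -0.0], [0.001, 0.001, -1.0]]
contact_force: [-2.7, -0.2, 8.4]
opening: 0.026
gripper_force: 78.2
```

Emit:
{"name": "carry_out", "arguments": {"plan": [[[0, 0, 20], 0, 10], [[0, 0, 40], 0, 10], [[0, 0, 40], 0, 10], [[20, -10, 0], 0, 10], [[35, -18, 0], 0, 10], [[35, -18, 0], 0, 10], [[35, -18, 0], 0, 10], [[20, -10, 0], 0, 10], [[0, 0, 0], 0, 10], [[0, 0, 0], 0, 10]]}}

```text
clock: 4.55
position: [0.6126, -0.1125, 0.1519]
orientation: [[0.919, 0.394, -0.001], [0.394, -0.919, 0.0], [-0.001, -0.001, -1.0]]
contact_force: [0.1, -0.5, -1.3]
opening: 0.0264
gripper_force: 78.9
```

Run:
```python
from h import *
a=snap('scene','s3'); b=snap('top','t3');s=status.read_state(); print(s['position'],s['contact_force'],s['opening'])
cv2.imwrite('pics/c3.png',cv2.resize(a[110:270,270:430],None,fx=3.7,fy=3.7,interpolation=cv2.INTER_CUBIC))
```

```text
[ 0.61223129 -0.11207369  0.15241402] [-0.25133043  0.11552551 -1.03784577] 0.026541414778857544
```

View pics/c3.png

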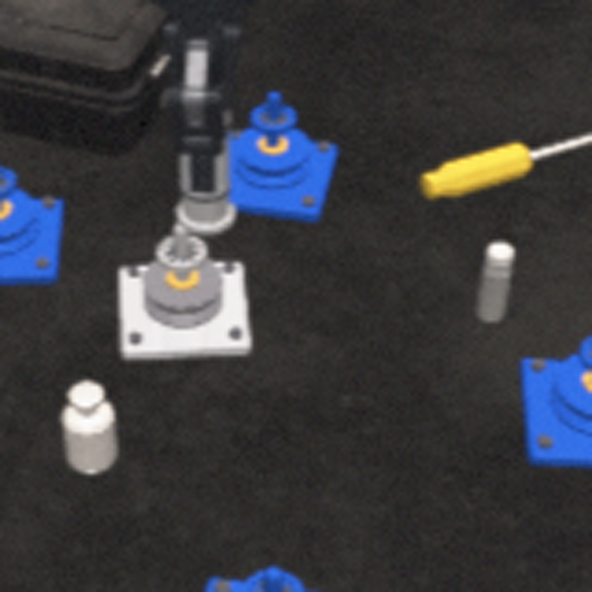

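Run:
```python
from h import *
t=np.linspace(0,2*np.pi,100)
def ext(x,y,z,r,n='scene'):
    p=np.array([proj(n,[x+r*np.cos(k),y+r*np.sin(k),z]) for k in t]); p=(p-[270,110])*3.7
    return p.min(0).round(1),p.max(0).round(1)
print('foot under',ext(.6122,-.1121,.0989,.017)); print('foot top',ext(.6122,-.1121,.1049,.017))
for z in(.055,.054): print('nut top',ext(.635,-.1235,z,.015))
print('tip',ext(.635,-.1235,.074,.004))
```

```text
foot under (array([177.1, 197.5]), array([235.1, 234.7]))
foot top (array([176.8, 189.6]), array([235.2, 226.8]))
nut top (array([158.5, 233.5]), array([207.2, 265.5]))
nut top (array([158.6, 234.7]), array([207.2, 266.7]))
tip (array([175.6, 221.4]), array([188.8, 230. ]))
```

Emit:
{"name": "carry_out", "arguments": {"plan": [[[11, -6, 0], 0, 10], [[11, -5, 0], 0, 10], [[0, 0, 0], 0, 10], [[0, 0, 0], 0, 10], [[0, 0, -10], 0, 10], [[0, 0, -10], 0, 10], [[0, 0, -8], 0, 10], [[0, 0, -6], 0, 10], [[0, 0, -4], 0, 10], [[0, 0, 0], 0, 10]]}}

```text
clock: 5.65
position: [0.6346, -0.1234, 0.1136]
orientation: [[0.919, 0.394, -0.001], [0.394, -0.919, 0.0], [-0.001, -0.001, -1.0]]
contact_force: [-0.6, -0.3, -1.6]
opening: 0.0269
gripper_force: 78.9
```

Run:
```python
from h import *
a=snap('scene','s4'); s=status.read_state(); print(s['position'],s['contact_force'],s['wrist_torque'])
cv2.imwrite('pics/c4.png',cv2.resize(a[130:220,270:370],None,fx=6,fy=6,interpolation=cv2.INTER_CUBIC))
```

```text
[ 0.63480586 -0.12345248  0.11416496] [-0.15345388  0.29965414  0.15621923] [ 0.04752213 -0.0698163   0.00269138]
```

View pics/c4.png

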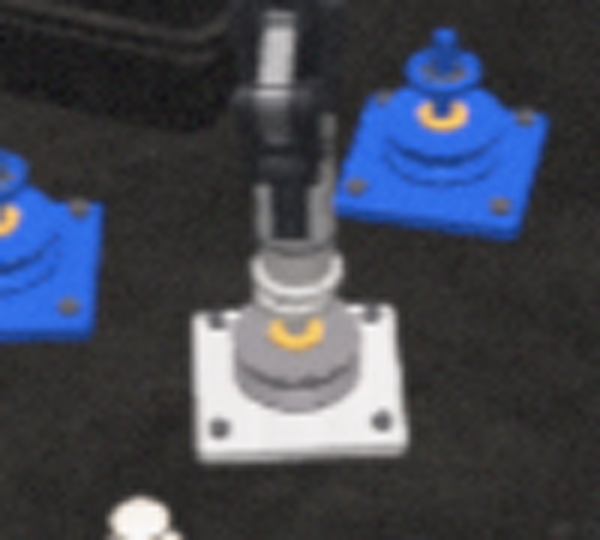

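The tool is over the shaft with its foot just above the nut (crop 298,290), and there is no side force. Now I'll press.

Emit:
{"name": "carry_out", "arguments": {"plan": [[[0, 0, -2], 0, 10], [[0, 0, -2], 0, 10], [[0, 0, -2], 0, 10], [[0, 0, -2], 0, 10], [[0, 0, -2], 0, 10], [[0, 0, -2], 0, 10], [[0, 0, -2], 0, 10], [[0, 0, -2], 0, 10], [[0, 0, -2], 0, 10], [[0, 0, 0], 0, 10]]}}

```text
clock: 6.7
position: [0.635, -0.1235, 0.097]
orientation: [[0.919, 0.394, 0.001], [0.394, -0.919, -0.0], [0.0, 0.0, -1.0]]
contact_force: [-2.6, 1.5, 5.2]
opening: 0.0263
gripper_force: 79.7
```

Emit:
{"name": "carry_out", "arguments": {"plan": [[[0, 0, -1], 0, 10], [[0, 0, -1], 0, 10], [[0, 0, -1], 0, 10], [[0, 0, -1], 0, 10], [[0, 0, -1], 0, 10]]}}

```text
clock: 7.2
position: [0.635, -0.1234, 0.0923]
orientation: [[0.919, 0.394, 0.001], [0.394, -0.919, -0.0], [0.001, 0.0, -1.0]]
contact_force: [-4.0, 1.0, 8.2]
opening: 0.0263
gripper_force: 79.7
```

Emit:
{"name": "carry_out", "arguments": {"plan": [[[0, 0, -1], 0, 10], [[0, 0, -0.5], 0, 10], [[0, 0, -0.5], 0, 10]]}}

```text
clock: 7.5
position: [0.6353, -0.1234, 0.0914]
orientation: [[0.919, 0.394, 0.001], [0.394, -0.919, -0.0], [0.001, 0.001, -1.0]]
contact_force: [-9.5, 2.7, 21.9]
opening: 0.0263
gripper_force: 81.0
```

Emit:
{"name": "carry_out", "arguments": {"plan": [[[0, 0, -0.5], 0, 10], [[0, 0, -0.5], 0, 10], [[0, 0, 0], 0, 10], [[0, 0, 0], 0, 10]]}}

```text
clock: 7.9
position: [0.6354, -0.1234, 0.0914]
orientation: [[0.919, 0.394, 0.002], [0.394, -0.919, -0.0], [0.002, 0.001, -1.0]]
contact_force: [-11.7, 3.1, 26.6]
opening: 0.0263
gripper_force: 81.7
```

The nut is rigidly stopped at the expected height: TCP 0.0914, so the foot is at 38 mm. I'll relieve the load, open and retreat.

Emit:
{"name": "carry_out", "arguments": {"plan": [[[0, 0, 1], 0, 10], [[0, 0, 1], 0, 10], [[0, 0, 0], 0, 10], [[0, 0, 0], 0, 32], [[0, 0, 0], 0, 40], [[0, 0, 0], 0, 60], [[0, 0, 0], 0, 75], [[0, 0, 0], 0, 75], [[0, 0, 0], 0, 75], [[0, 0, 0], 0, 75]]}}

```text
clock: 8.9
position: [0.6348, -0.1235, 0.0903]
orientation: [[0.919, 0.394, -0.0], [0.394, -0.919, -0.0], [-0.0, -0.0, -1.0]]
contact_force: [0.2, -0.5, 0.2]
opening: 0.0751
gripper_force: 0.0
```

Emit:
{"name": "carry_out", "arguments": {"plan": [[[0, 0, 10], 0, 75], [[0, 0, 20], 0, 75], [[0, 0, 40], 0, 75], [[0, 0, 40], 0, 75], [[0, 0, 30], 0, 75], [[-10, -40, 0], 0, 75], [[-10, -40, 0], 0, 75], [[-10, -40, 0], 0, 75], [[0, 0, 0], 0, 75], [[0, 0, 0], 0, 75]]}}

```text
clock: 9.9
position: [0.6046, -0.2441, 0.231]
orientation: [[0.92, 0.392, 0.0], [0.392, -0.92, 0.0], [0.0, 0.0, -1.0]]
contact_force: [0.2, -0.1, 0.4]
opening: 0.0753
gripper_force: 0.0
```

Run:
```python
from h import *
a=snap('scene','s5'); b=snap('top','t5'); s=status.read_state(); print(s['position'],s['contact_force'],s['opening'])
f=lambda i,u,v:cv2.resize(i[v-40:v+40,u-32:u+32],None,fx=6,fy=6,interpolation=cv2.INTER_CUBIC)
cv2.imwrite('pics/c5.png',np.hstack([f(a,320,175),f(b,350,182)]))
for z in(.038,.118):print(np.round((np.array(proj('scene',[.635,-.1235,z]))-[288,135])*6),np.round((np.array(proj('top',[.635,-.1235,z]))-[318,142])*6)+[384,0])
```

```text
[ 0.605035   -0.24280666  0.23075212] [-0.39640189  0.680504   -0.42603208] 0.07460743133337067
[189. 288.] [575. 241.]
[185. 123.] [592. 209.]
```

View pics/c5.png

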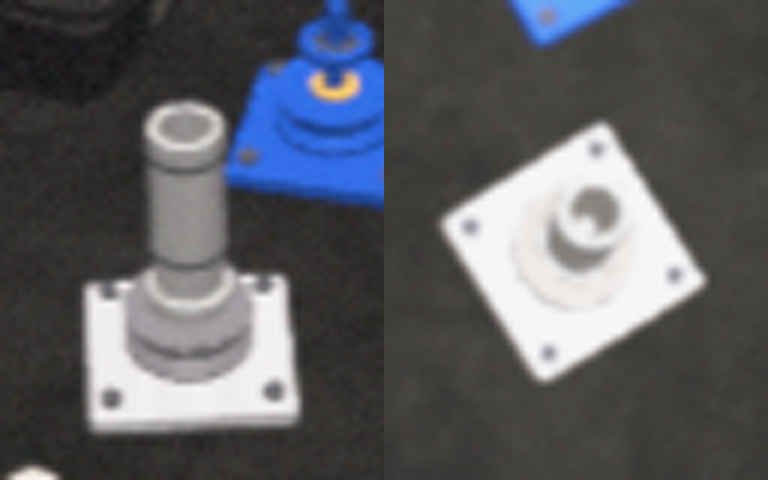

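The tool stands upright over the shaft. Its top rim is at crop (185,125), against (185,123) predicted for the nut home. The arm is clear.

```bash
python3 -c "
from h import *
print(workorder.hand_in())"
```

```text
the job is handed in; nothing more can be done
None
```

I pressed the raised push nut down to its rigid stop against the brass washer (foot at the expected 38 mm), left the setting tool standing upright over the shaft on the nut with the arm clear, and handed the job in at about 10 s.

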